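Let the grow lamp down on its wind-up stand

ROBOT

A 7-joint arm with a two-finger parallel gripper is mounted at the origin on the work surface. World frame = base frame: x ahead of the robot, y to its left, z up, the work surface at z = 0. Lengths are in m, angles in rad, forces in N, time in s.
With the tool pointing down it reaches from about 0.425 to 0.825 m from the base axis. Payload 3.6 kg.
Tool frame: the origin (TCP) lies on the centre line of the jaws, within the pads' length; the fingertips stand 11 mm ahead of it and the grasp point (between the pads) lies 8 mm behind it; z points along the fingers, x is the direction in which the jaws open and shut, and the axes are right-handed (so a half turn about z gives the same grasp; the last joint's range is limited). The gripper opens to 85 mm and grips with 20 to 120 N. Pads are 22 mm wide; open, the fingers measure 114 mm over their backs; the gripper's body (76 mm by 85 mm) begins 54 mm behind the grasp point. The pads swing forward as they close: fully open they stand 13 mm farther back than shut.
Start: joints at [-1.321, 0.615, -0.013, 1.423, 0.008, 1.103, -0.04], TCP at [0.178, 0.625, 0.242] pointing down, gripper open.
Joint ranges: [-3.12, 3.12], [-0.3, 2.06], [-1.34, 1.32], [0.26, 2.42], [-1.36, 4.5], [0.01, 1.98], [-2.84, 2.84]. Speed limits (rad/s): [2.79, 2.79, 3.14, 3.14, 3.14, 3.14, 3.14].

INTERFACE

Orientations are given as a 3x3 rotation matrix whose columns are the frame's x, y, z axes.
In Python, from rig import arm, camera, get_calibration gives the robot as it stands. The module is installed in compiled form; this text tells all that it offers.
- The arm moves only by the shell command python3 -m pendant 'ROWS' [OPENING]. ROWS is a JSON object of lists of equal length, an entry for each row: "linear": the shift along the tool's x, y, z scaled (see below), a list of three; "turn": the turn, a rotation vector about the tool's x, y, z scaled (see below), a list of three. A call has 1 to 20 rows; each row is the pose to reach, as a shift and turn from the pose commanded when the call began, along the tool's axes at that moment, turning the shorter way round; what a row does not reach only later rows make up. The controller multiplies each number of a shift by 0.12 m and each number of a turn by 360 degrees. A row lasts 1/10 s, in which the tool goes at most 50 mm and 8.59 degrees, less where a joint would pass 70% of its speed; a pose out of reach is approached as far as the arm can. A call with a number of a shift or a turn outside -1 to 1 is refused whole. A call with a gripper value outside its range is refused whole. OPENING is the opening, from 0 (shut) to 1 (fully open), set as the call begins (- or left out, the last holds). The fingers move at their own pace and stop on an object; the grip force is fixed at half the most. Time passes only in rows, so rows that repeat a pose let the fingers close. It gives the time, the measured TCP pose, the force and the opening at its end, in the units of the state.
- arm.read_state(): the state, without advancing time (a new reading comes with each control period).
- camera(name): name is "scene" or "top"; returns (picture, depth): 420x560x3 uint8, red, green, blue; 420x560 float32, m along the optical axis (not along the pixel's ray), 0 where there is no reading.
- get_calibration(name): a dict with "K" (3x3 intrinsics, pixels), "k1" (the pictures are not rectified: a ray, as slopes to the right and down, at radius r is drawn at 1 + k1 r^2 times it, then the intrinsics apply), "extrinsics" (4x4, takes a point from camera to world coordinates). Camera axes: x right, y up, looking along -z (the intrinsics and any distortion apply to the point x, -y, -z); pixel columns grow to the right and rows downward; lengths in m; the calibration is good to about 2 mm. A picture is of the moment at which its call begins. get_calibration takes no time and is no camera call.
- arm.close_job(): hands the job in, once; it reports no verdict.
The state is a dict: "time": time; "joint_positions": joint angles; "qd": joint speeds; "joint_efforts": joint torques, N m; "tcp_pos": TCP position; "orientation": TCP orientation; "contact_force": force on the tool from outside, world axes, zero at the start; "moment": the same for the moment, N m; "finger_gap": finger opening in m.
Only numpy, scipy, OpenCV 4.12 (cv2) and the standard library are available. Lean on these libraries where they do the work, as an engineer would, in place of code of your own. Each camera call takes 0.05 s, during which the arm holds its last target. There are 200 camera calls.

TASK

The seeds have come up, so let the grow lamp down to rest on its stop: flick the yellow-balled throw-over lever beside the ratchet wheel past the middle so that it falls to its release side, wind the red crank grip up just enough for the pinched pawl to jump clear of the wheel, then ease the crank back by hand until the lamp's whole weight sits gently on the stop, and let go. Keep hold so that the lamp never runs down by itself; do not force the lever, crank hard against the engaged pawl or drive the lamp onto its stop, and leave the seed tray, the pots and the feed bottle where they stand.

Things in the scene. Friction and masses are not known exactly. Their poses are not given: they have to be found in the camera images.
- stand: Green wind-up lamp stand, fixed. Origin on the bench straight below the centre of the crank grip's circle; z up, y along the drum shaft to the crank's free end. In this frame, mm: shaft at x 0, z 160; crank arm (8 thick) at y -56; ratchet wheel (radius 48, 12 thick) at y -104; mast 40 square at y -180, its lamp column reaching up to z 450; lamp and tray beyond, y below -250.
- drum (a joint): Turn a of the shaft with ratchet wheel and crank, rad; growing winds the lamp up, 25 mm per rad; about 3.92 at the start. In the stand's frame the grip's axis is at x = -75 sin(a), z = 160 - 75 cos(a) mm (0 straight down, pi/2 at -x, pi up). 16 teeth, 0.393 rad apart. The lamp's weight pulls it back with 4 to 8 N at the grip; with the pawl off and nobody holding, it runs away.
- grip_mid (a point): Middle of the red hand grip, a freely spinning sleeve 22 mm thick and 100 mm long, its axis always along the stand's y, reaching 50 mm either way; it can be pinched from above across its thickness and led round the circle without turning the hand.
- lever (a joint): Weighted throw-over lever, rad, growing towards the stand's -x: 0 pawl on, leaning 0.5 rad to +x; 0.5 upright. About 1 N moves it; past upright it falls on by its own weight until its dog rests on the pawl's tail (about 0.94 with the pawl pinched under load; 1.3 to 1.4 once the pawl is clear). Let it fall: pushing it with over 4 N there wrenches the pawl out under load and the lamp runs down.
- lever_ball: Yellow ball, 28 mm, on the end of the throw-over lever; origin at its centre. Swings in the stand's x-z plane at y = -84 mm, 70 mm from the pin: x -18, z 273 mm at lever 0, x -52, z 282 upright, x -82, z 275 at lever 0.94. May be pushed from its +x side with shut fingers from above.
- lever_pin (a point): Pin of the throw-over lever and the pawl, at x = -52 mm, z = 212 mm in the stand's frame, at the lever's y = -84 mm.
- pawl (a joint): Steel pawl on the lever's pin, sprung onto the wheel, nose to +x on top of it, rad: about -0.03 in a tooth, over 0.25 when clear. With the lever fallen to release it stays pinched in its undercut tooth until the crank is wound up by about 0.05 rad or a little more; then the lever's weight throws it clear within half a second and it stays clear.
- ratchet_wheel: Toothed ratchet wheel on the drum shaft, 96 mm over the teeth; origin at its centre. Normally loaded 5 to 15 N by the pawl.
- lamp (a joint): Height of the lamp column, m, up positive, 0.025 per rad of the drum. The stop is clamped on the mast at a height that differs every time and is not measured: the lamp meets its rubber buffer somewhere between 0.006 and 0.043 and sinks 2 to 3 mm into it. It is felt: the pull on the crank fades over these 2 to 3 mm as the buffer (8 N per mm) takes the weight.
- lamp_head: White grow-lamp panel (340 x 130 mm) with its arm; with the column it weighs 1.4 to 2.1 kg. Origin on the mast's axis, 305 mm above the bench when joint lamp reads 0. The underside of its arm lands on the rubber buffer of the black stop at the mast's top.
- seed_tray: Black seed tray 360 x 220 x 55 mm with seedlings, loose, under the lamp; origin at the centre of its underside. To be left alone.
- pot_a: Terracotta pot with a seedling, 92 mm wide, 88 mm high, loose; origin under its centre. To be left alone.
- pot_b: Green plastic pot with a seedling, 92 mm wide, 88 mm high, loose; origin under its centre. To be left alone.
- feed_bottle: White plant-feed bottle, 64 mm wide, 170 mm high, loose; origin under its centre. To be left alone.

How it is judged:
On the way, in this order (a step that is already met when the one before it is completed fails the run):
1. the throw-over lever has fallen to its release side (value of joint lever above 0.85 rad), for 0.2 s.
2. the load is taken up on the crank and the pawl has jumped clear of the wheel (value of joint pawl above 0.2 rad), for 0.2 s.
At the end, for the whole second after the job is handed in: The lever lies on its release side (over 0.85 rad), the pawl stands clear of the wheel (over 0.2 rad) and the lamp rests still on its stop with its weight on it (over 7 N, lower than 0.045 m) (value of joint lever above 0.85 rad and value of joint pawl above 0.2 rad and contact force between lamp_head and anything else above 7 N and value of joint lamp below 0.045 m and velocity of joint lamp between -0.004 and 0.004 m/s); the robot touches nothing.
It fails at once if the lamp runs down faster than 60 mm/s with the lever at release (value of joint lever above 0.7 rad and velocity of joint lamp below -0.06 m/s).
It fails at once if the lamp is driven onto its stop with more than 40 N (its own weight is 14 to 21 N) (contact force between lamp_head and anything else above 40 N).
It fails at once if the ratchet wheel is forced against the pawl, or otherwise, with more than 45 N (contact force between ratchet_wheel and anything else above 45 N).
It fails at once if the throw-over lever's ball is struck or pushed with more than 20 N (contact force between lever_ball and anything else above 20 N).
It fails at once if the seed tray, a pot or the feed bottle is moved by more than 15 mm (distance of any of seed_tray, pot_a, pot_b, feed_bottle from where it was at the start of the episode above 0.015 m).
It also fails if it takes over 72 s, if anything falls off the work surface, if the arm or the gripper's body presses on something with over 40 N, if the wrist force passes 120 N, or if a joint passes its speed limit or range.

## Working session

There is one attempt and no reset: what is moved stays moved. The work goes in short steps, Python scripts to look and compute and a shell command to move; the robot and the scene stay as the last step left them, time stands still between calls to the robot, and variables do not carry over. Pictures are saved under pics/ and viewed, about 8 in all and at most 12, crops included, and the job is handed in when it is done.

```bash
mkdir -p pics; cat > h.py <<'E'
import numpy as np, cv2
from rig import arm, camera, get_calibration
def grab(n):
    p,d=camera(n); np.savez(f'{n}.npz',p=p,d=d); cv2.imwrite(f'{n}.png',p[:,:,::-1]); return p,d
def world(n,d,uv):
    c=get_calibration(n);K=np.array(c['K']);E=np.array(c['extrinsics']);uv=np.asarray(uv,float).reshape(-1,2)
    k=np.array([c['k1'],0,0,0,0],float)
    s=cv2.undistortPoints(uv[:,None,:],K,k)[:,0]
    z=np.array([d[int(v),int(u)] for u,v in uv])
    P=np.c_[s[:,0]*z,-s[:,1]*z,-z,np.ones(len(z))]
    return (P@E.T)[:,:3]
E
python3 - <<'E'
from h import *
for n in('scene','top'):
    p,d=grab(n); cv2.imwrite(f'pics/{n}1.png',p[:,:,::-1]); print(get_calibration(n))
print(arm.read_state())
E
```

```text
{'K': array([[454.31764898,   0.        , 275.07619961],
       [  0.        , 454.31764898, 212.39789407],
       [  0.        ,   0.        ,   1.        ]]), 'k1': -0.07272156716065269, 'extrinsics': array([[-0.13913438, -0.66340943,  0.73520715,  1.51982049],
       [ 0.99024464, -0.08753801,  0.10840962,  0.13385104],
       [-0.00756139,  0.74311845,  0.66911718,  1.00211752],
       [ 0.        ,  0.        ,  0.        ,  1.        ]])}
{'K': array([[497.69838149,   0.        , 281.96996064],
       [  0.        , 497.69838149, 210.38828574],
       [  0.        ,   0.        ,   1.        ]]), 'k1': -0.02320133797541852, 'extrinsics': array([[-0.01718524,  0.99853037, -0.05139818,  0.57797835],
       [-0.99983141, -0.01682966,  0.00734291, -0.01535661],
       [ 0.0064671 ,  0.05151571,  0.99865124,  1.48503925],
       [ 0.        ,  0.        ,  0.        ,  1.        ]])}
{'time': 0.1, 'joint_positions': array([-1.32047226,  0.61583685, -0.0126167 ,  1.42478695,  0.00808164,
        1.10342034, -0.04038315]), 'qd': array([ 0.00178548, -0.00282518, -0.00084241, -0.00502439, -0.00050214,
        0.00015837,  0.00094063]), 'joint_efforts': array([ 1.84015582e-03, -4.70381820e+01,  2.60530282e-01, -1.71570504e+01,
        1.01783650e-02,  5.85853733e-03, -1.48935106e-05]), 'tcp_pos': array([0.17744251, 0.62459479, 0.24122865]), 'orientation': array([[ 2.73229544e-01,  9.61948650e-01, -6.41515908e-04],
       [ 9.61945865e-01, -2.73230297e-01, -2.31460720e-03],
       [-2.40181486e-03,  1.53154969e-05, -9.99997116e-01]]), 'contact_force': array([-0.15870352, -0.29339371,  0.4346272 ]), 'moment': array([0.01924108, 0.03865799, 0.00050207]), 'finger_gap': 0.08541288622769683}
```

View pics/scene1.png

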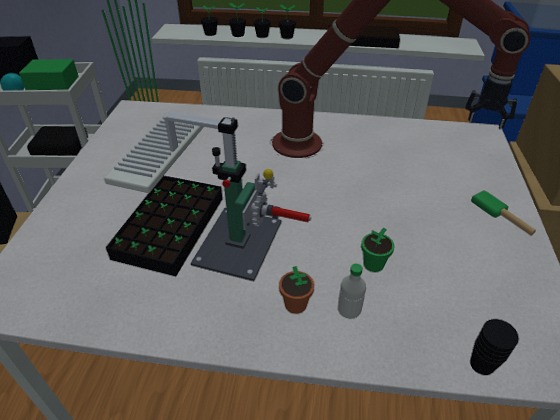

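View pics/top1.png

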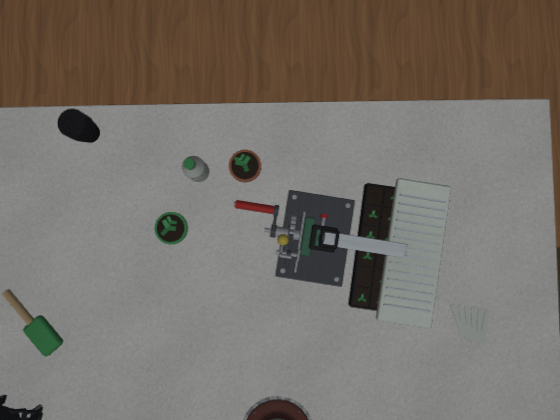

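Scene: red grip (290,213), yellow ball (268,174), pots (297,288) and (377,250), and bottle (352,293). Top: grip (255,207), ball (283,240), pots (245,165) and (171,228), bottle (195,168). Now I'll measure the stand frame.

```bash
python3 - <<'E'
from h import *
for n in('scene','top'):
    z=np.load(n+'.npz');p,d=z['p'],z['d'];hsv=cv2.cvtColor(p,cv2.COLOR_RGB2HSV)
    box={'scene':(225,330,160,230),'top':(225,290,190,260)}[n]
    for nm,lo,hi in(('red',(0,150,90),(6,255,255)),('yel',(20,120,90),(35,255,255))):
        m=cv2.inRange(hsv,lo,hi); k=np.zeros_like(m);k[box[2]:box[3],box[0]:box[1]]=1;m*=k
        nn,l,st,c=cv2.connectedComponentsWithStats(m)
        if nn<2: print(n,nm,'none');continue
        i=1+np.argmax(st[1:,4]);vs,us=np.where(l==i);P=world(n,d,np.c_[us,vs])
        print(n,nm,st[i],c[i],'med',np.median(P,0).round(4),'min',P.min(0).round(3),'max',P.max(0).round(3))
        if nm=='red':
            q=P[:,:2]-P[:,:2].mean(0);w=np.linalg.svd(q,full_matrices=False)[2][0]; t=q@w
            print(' axis',w,np.degrees(np.arctan2(w[1],w[0])),t.min(),t.max(),'mid',P[:,:2].mean(0)+w*(np.percentile(t,2)+np.percentile(t,98))/2, np.percentile(P[:,2],[5,50,95]))
    # dark base plate corners in top
    if n=='top':
        pts=[(294,197),(349,206),(283,271),(337,280)]
        print(world(n,d,pts).round(3))
    g=cv2.resize(p[120:250,190:370] if n=='scene' else p[180:295,225:365],None,fx=4,fy=4,interpolation=cv2.INTER_CUBIC)
    cv2.imwrite(f'pics/{n}crop.png',g[:,:,::-1])
E
```

```text
scene red [272 207  37  11 150] [290.83333333 212.08666667] med [0.6567 0.0482 0.2228] min [ 0.641 -0.002  0.217] max [1.52  0.134 1.002]
 axis [0.98928299 0.14601084] 8.395818861683766 -0.02800068590866561 0.8606093310618012 mid [0.65625686 0.04675754] [0.21922469 0.22283861 0.22578433]
scene yel [264 169   9   6  39] [267.82051282 171.46153846] med [ 0.5742 -0.0238  0.2832] min [ 0.562 -0.035  0.279] max [ 0.582 -0.013  0.289]
top red [236 201  38  12 216] [253.73148148 207.04166667] med [0.6526 0.0465 0.2231] min [ 0.578 -0.015  0.216] max [0.669 0.093 1.485]
 axis [-0.21235611 -0.97719235] -102.26046198463149 -0.04796297530337067 0.07646008274051326 mid [0.65215335 0.0458248 ] [0.2185853  0.22309119 0.22740098]
top yel [278 236  10   9  75] [282.64       239.98666667] med [ 0.5684 -0.0253  0.2842] min [ 0.559 -0.035  0.271] max [ 0.578 -0.013  0.291]
[[ 0.693 -0.063  0.014]
 [ 0.663 -0.225  0.014]
 [ 0.475 -0.026  0.017]
 [ 0.446 -0.185  0.014]]
```

View pics/topcrop.png

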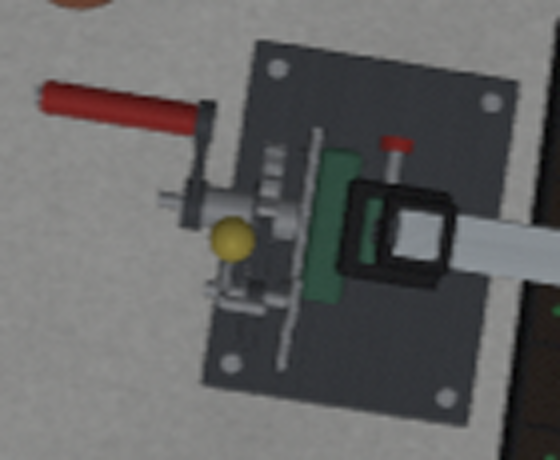

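View pics/scenecrop.png

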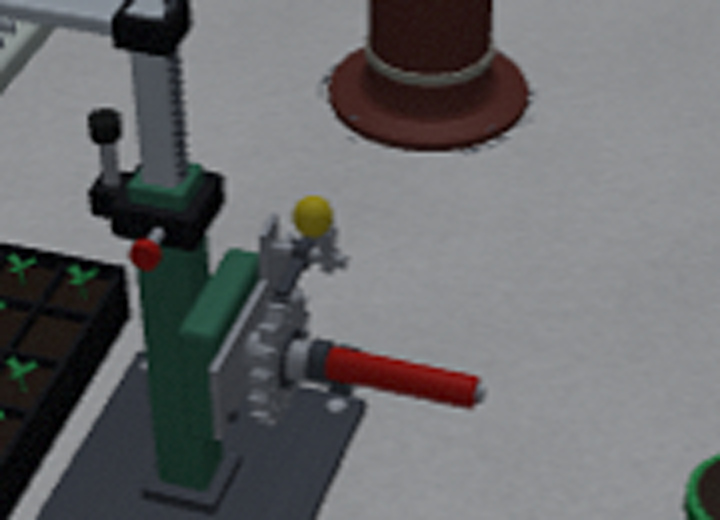

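Both crops show the grip on the far side, the lever leaning towards it, and the pawl on the wheel. The frame agrees: predicted ball (0.568,-0.024), measured (0.568,-0.025). I'll refine the yaw and plan the approach.

```bash
python3 - <<'E'
from h import *
z=np.load('top.npz');p,d=z['p'],z['d'];hsv=cv2.cvtColor(p,cv2.COLOR_RGB2HSV)
m=cv2.inRange(hsv,(0,150,90),(6,255,255));vs,us=np.where(m>0)
k=(us>225)&(us<290)&(vs>190)&(vs<220);P=world('top',d,np.c_[us,vs][k]);P=P[(P[:,2]>.21)&(P[:,2]<.235)]
vx,vy,x,y=cv2.fitLine(P[:,:2].astype(np.float32),cv2.DIST_HUBER,0,.01,.01).ravel()
t=(P[:,:2]-[x,y])@[vx,vy];print(np.degrees(np.arctan2(vx,vy)),(x,y),t.min(),t.max())
for nm,q in(('bottle',(195,168)),('potb',(171,228)),('pota',(245,165))):print(nm,world('top',d,[q]).round(3))
E
cat >> h.py <<'E'
YAW=np.radians(10.3)
XS=np.array([np.cos(YAW),-np.sin(YAW),0]);YS=np.array([np.sin(YAW),np.cos(YAW),0]);ZS=np.array([0,0,1.])
O=np.array([.6007,.0557,0]);S=np.c_[XS,YS,ZS]
def show(target=None):
    "state in stand frame; shift in row units to a stand-frame target (mm)"
    s=arm.read_state();R=np.array(s['orientation']);p=np.array(s['tcp_pos'])
    print('t',round(s['time'],2),'stand mm',(S.T@(p-O)*1e3).round(1),'F stand',(S.T@np.array(s['contact_force'])).round(1),'gap',round(s['finger_gap'],4))
    T=np.c_[XS,-YS,-ZS]; rv=cv2.Rodrigues(R.T@T)[0].ravel(); print('turn units',(np.degrees(rv)/360).round(4))
    if target is not None:
        w=O+S@(np.array(target)/1e3); print('shift units',(R.T@(w-p)/.12).round(3),' after aligned:',(T.T@(w-p)/.12).round(3))
E
python3 -c "
from h import *
show([40,-84,340])"
```

```text
10.648016 (np.float32(0.6526952), np.float32(0.04701508)) -0.049640242972077045 0.047405991452251356
bottle [[0.767 0.21  0.133]]
potb [[0.605 0.278 0.127]]
pota [[0.774 0.074 0.126]]
t 0.1 stand mm [-518.2  484.   241.2] F stand [-0.1 -0.3  0.4] gap 0.0854
turn units [0.0003 0.0003 0.2346]
shift units [-4.263  5.088 -0.813]  after aligned: [ 4.651  4.734 -0.823]
```

```bash
python3 -m pendant '{"linear":[[-0.1,0.1,-0.1],[-0.25,0.3,-0.25],[-0.45,0.5,-0.45],[-0.65,0.75,-0.65],[-0.85,1,-0.8],[-0.85,1,-0.8],[-0.85,1,-0.8],[-0.85,1,-0.8],[-0.85,1,-0.8],[-0.85,1,-0.8],[-0.85,1,-0.8]],"turn":[[0,0,0.022],[0,0,0.044],[0,0,0.066],[0,0,0.088],[0,0,0.11],[0,0,0.132],[0,0,0.154],[0,0,0.176],[0,0,0.198],[0,0,0.22],[0,0,0.2346]]}' 0
python3 -c "
from h import *
show([40,-84,340])"
```

```text
time: 1.2
tcp_pos: [0.2648, 0.4941, 0.3377]
orientation: [[0.983, -0.183, -0.001], [-0.183, -0.983, -0.001], [-0.0, 0.001, -1.0]]
contact_force: [1.5, -0.6, 0.9]
finger_gap: 0.0003
t 1.2 stand mm [-408.8  371.2  337.7] F stand [ 1.6 -0.3  0.9] gap 0.0003
turn units [ 0.0002  0.0001 -0.0007]
shift units [ 3.758  3.776 -0.015]  after aligned: [ 3.74   3.794 -0.019]
```

```bash

python3 -m pendant '{"linear":[[0.24,0.24,0],[0.48,0.48,0],[0.72,0.72,0],[0.95,0.95,0]],"turn":[[0,0,0],[0,0,0],[0,0,0],[0,0,0]]}' >/dev/null
python3 -m pendant '{"linear":[[0.24,0.24,0],[0.48,0.48,0],[0.72,0.72,0],[0.95,0.95,0]],"turn":[[0,0,0],[0,0,0],[0,0,0],[0,0,0]]}' >/dev/null
python3 -m pendant '{"linear":[[0.24,0.24,0],[0.48,0.48,0],[0.72,0.72,0],[0.95,0.95,0]],"turn":[[0,0,0],[0,0,0],[0,0,0],[0,0,0]]}' >/dev/null
python3 -m pendant '{"linear":[[0.24,0.24,0],[0.48,0.48,0],[0.7,0.7,0],[0.88,0.9,0],[0.88,0.9,0],[0.88,0.9,0]],"turn":[[0,0,0],[0,0,0],[0,0,0],[0,0,0],[0,0,0],[0,0,0]]}'
python3 - <<'E'
from h import *
show([32,-84,281])
p,d=grab('top'); q,e=grab('scene')
a=cv2.resize(p[180:295,225:345],(400,383));b=cv2.resize(q[90:230,200:340],(383,383))
cv2.imwrite('pics/above.png',np.hstack([a,b])[:,:,::-1])
E
```

```text
time: 3.0
tcp_pos: [0.6247, -0.0289, 0.3374]
orientation: [[0.984, -0.181, -0.002], [-0.181, -0.984, 0.0], [-0.002, -0.0, -1.0]]
contact_force: [1.0, 0.6, 0.3]
finger_gap: -0.0001
t 3.0 stand mm [ 38.7 -79.  337.4] F stand [0.9 0.8 0.3] gap -0.0001
turn units [-0.      0.0003 -0.0003]
shift units [-0.055  0.042  0.47 ]  after aligned: [-0.056  0.042  0.47 ]
```

View pics/above.png

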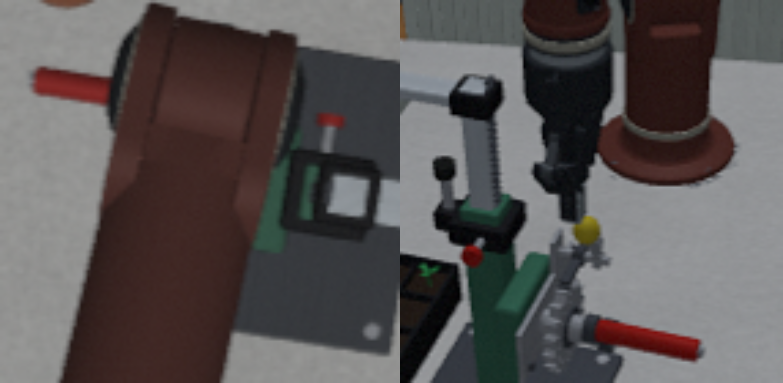

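Picture: the shut fingers are just +x of the ball, and the wrist passes close to the mast's black collar in top view. I'll measure that clearance.

```bash
python3 - <<'E'
from h import *
z=np.load('top.npz');d=z['d']
U,V=np.meshgrid(np.arange(225,365),np.arange(175,300));uv=np.c_[U.ravel(),V.ravel()]
P=(world('top',d,uv)-O)@S*1e3
for y in range(-240,40,10):
    k=(abs(P[:,1]-y)<5)&(abs(P[:,0])<130)
    q=P[k]
    print(y,[int(q[(abs(q[:,0]-x)<20)][:,2].max()) if (abs(q[:,0]-x)<20).any() else None for x in(-100,-60,-20,20,60,100)])
E
```

```text
-240 [17, 20, 424, 424, 17, 19]
-230 [18, 16, 424, 425, 18, 17]
-220 [20, 18, 424, 424, 18, 18]
-210 [19, 20, 424, 423, 19, 17]
-200 [20, 18, 429, 429, 17, 16]
-190 [18, 16, 430, 431, 16, 17]
-180 [20, 19, 430, 430, 286, 20]
-170 [19, 18, 437, 439, 290, 17]
-160 [18, 207, 437, 435, 282, 14]
-150 [17, 214, 291, 291, 213, None]
-140 [16, 210, 214, 211, None, None]
-130 [None, 210, None, 655, 652, None]
-120 [None, None, None, 678, 675, None]
-110 [685, 682, 681, 682, 674, None]
-100 [700, 695, 685, 681, 672, None]
-90 [708, 703, 692, 682, 671, 419]
-80 [711, 704, 696, 683, 672, 416]
-70 [713, 705, 1485, 682, 671, 414]
-60 [712, 704, 695, 682, 672, None]
-50 [710, 700, 688, 682, 677, 643]
-40 [705, 694, 680, 682, 676, None]
-30 [691, 677, None, 660, 659, None]
-20 [None, None, None, None, None, None]
-10 [None, None, None, 4, 227, None]
0 [6, 10, 9, 8, 227, 11]
10 [4, 10, 5, 7, 227, 5]
20 [5, 7, 4, 8, 227, 5]
30 [4, 8, 6, 5, 227, 5]
```

```bash

python3 -m pendant '{"linear":[[-0.03,0.02,0.1],[-0.055,0.042,0.22],[-0.055,0.042,0.34],[-0.055,0.042,0.44],[-0.055,0.042,0.47],[-0.055,0.042,0.47],[-0.055,0.042,0.47]],"turn":[[0,0,0],[0,0,0],[0,0,0],[0,0,0],[0,0,0],[0,0,0],[0,0,0]]}'
python3 -c "
from h import *
show([-32,-84,281])"
```

```text
time: 3.8
tcp_pos: [0.618, -0.032, 0.2826]
orientation: [[0.984, -0.178, 0.001], [-0.178, -0.984, -0.0], [0.001, -0.0, -1.0]]
contact_force: [0.4, 0.1, 0.1]
finger_gap: -0.0002
t 3.8 stand mm [ 32.7 -83.2 282.6] F stand [0.3 0.2 0.1] gap -0.0002
turn units [-0.     -0.0002  0.0001]
shift units [-0.539  0.006  0.013]  after aligned: [-0.539  0.007  0.013]
```

```bash

python3 -m pendant '{"linear":[[-0.03,0,0],[-0.06,0,0.01],[-0.09,0,0.01],[-0.12,0,0.01],[-0.14,0,0.01],[-0.16,0,0.01],[-0.18,0,0.01],[-0.2,0,0.01],[-0.22,0,0.01],[-0.24,0,0.01],[-0.26,0,0.01],[-0.28,0,0.01],[-0.3,0,0.01],[-0.32,0,0.01],[-0.34,0,0.01],[-0.36,0,0.01],[-0.38,0,0.01],[-0.4,0,0.01],[-0.42,0,0.01],[-0.44,0,0.01]],"turn":[[0,0,0],[0,0,0],[0,0,0],[0,0,0],[0,0,0],[0,0,0],[0,0,0],[0,0,0],[0,0,0],[0,0,0],[0,0,0],[0,0,0],[0,0,0],[0,0,0],[0,0,0],[0,0,0],[0,0,0],[0,0,0],[0,0,0],[0,0,0]]}'
python3 - <<'E'
from h import *
show()
q,e=grab('scene');hsv=cv2.cvtColor(q,cv2.COLOR_RGB2HSV);m=cv2.inRange(hsv,(20,120,90),(35,255,255))
vs,us=np.where(m>0);k=(us>225)&(us<330)&(vs>140)&(vs<230);P=world('scene',e,np.c_[us,vs][k])
print(k.sum(),us[k].mean(),vs[k].mean(),((np.median(P,0)-O)@S*1e3).round(1))
E
```

```text
time: 5.8
tcp_pos: [0.5662, -0.0231, 0.2823]
orientation: [[0.984, -0.179, 0.003], [-0.179, -0.984, -0.0], [0.003, -0.001, -1.0]]
contact_force: [-0.5, 0.3, 0.4]
finger_gap: 0.0001
t 5.8 stand mm [-19.8 -83.7 282.3] F stand [-0.6  0.2  0.4] gap 0.0001
turn units [-0.0001 -0.0005 -0.    ]
12 274.1666666666667 162.75 [-43.  -76.  291.6]
```

```bash

python3 -m pendant '{"linear":[[-0.02,0,0],[-0.04,0,0],[-0.06,0,0],[-0.08,0,0],[-0.1,0,0],[-0.11,0,0],[-0.11,0,0],[-0.05,0,0],[0.1,0,0],[0.2,0,0]],"turn":[[0,0,0],[0,0,0],[0,0,0],[0,0,0],[0,0,0],[0,0,0],[0,0,0],[0,0,0],[0,0,0],[0,0,0]]}'
python3 - <<'E'
from h import *
show()
q,e=grab('scene');hsv=cv2.cvtColor(q,cv2.COLOR_RGB2HSV);m=cv2.inRange(hsv,(20,120,90),(35,255,255))
vs,us=np.where(m>0);k=(us>225)&(us<330)&(vs>140)&(vs<230);P=world('scene',e,np.c_[us,vs][k])
print(k.sum(),us[k].mean(),vs[k].mean(),((np.median(P,0)-O)@S*1e3).round(1))
cv2.imwrite('pics/lev.png',cv2.resize(q[110:240,200:340],None,fx=4,fy=4)[:,:,::-1])
E
```

```text
time: 6.85
tcp_pos: [0.5907, -0.0273, 0.2808]
orientation: [[0.984, -0.179, 0.001], [-0.179, -0.984, -0.0], [0.001, 0.0, -1.0]]
contact_force: [-0.3, -0.8, -0.0]
finger_gap: -0.0
t 6.85 stand mm [  5.  -83.5 280.8] F stand [-0.1 -0.8 -0. ] gap -0.0
turn units [ 0.     -0.0002  0.    ]
36 275.9166666666667 158.25 [-73.7 -80.4 285. ]
```

View pics/lev.png

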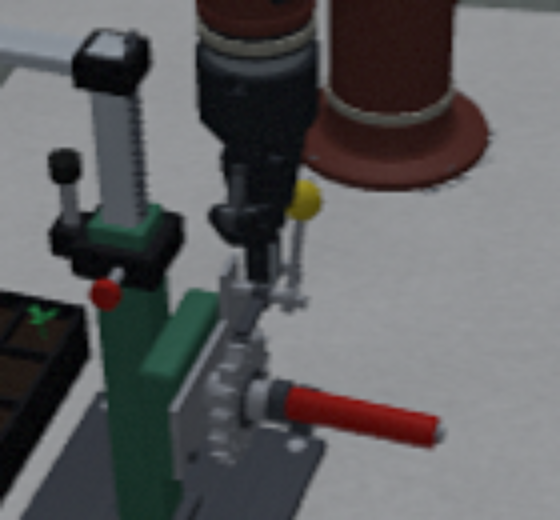

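Lever has fallen (ball near x -80 after the view's bias, z about 276). Next: up, over to the grip at y = +20, open.

```bash

python3 -m pendant '{"linear":[[0,0,-0.15],[0.05,-0.05,-0.3],[0.2,-0.2,-0.3],[0.3,-0.45,-0.3],[0.36,-0.65,-0.3],[0.4,-0.86,-0.3],[0.4,-0.86,-0.2],[0.4,-0.86,-0.1],[0.4,-0.86,-0.1]],"turn":[[0,0,0],[0,0,0],[0,0,0],[0,0,0],[0,0,0],[0,0,0],[0,0,0],[0,0,0],[0,0,0]]}' 0.75
python3 - <<'E'
from h import *
show([52.7,20,206])
p,d=grab('top');q,e=grab('scene')
hsv=cv2.cvtColor(q,cv2.COLOR_RGB2HSV);m=cv2.inRange(hsv,(20,120,90),(35,255,255))
vs,us=np.where(m>0);k=(us>225)&(us<330)&(vs>140)&(vs<230);P=world('scene',e,np.c_[us,vs][k])
print('ball',((np.median(P,0)-O)@S*1e3).round(1))
cv2.imwrite('pics/g.png',cv2.resize(q[110:240,200:340],None,fx=4,fy=4)[:,:,::-1])
E
```

```text
time: 7.8
tcp_pos: [0.6533, 0.0642, 0.29]
orientation: [[0.983, -0.181, -0.006], [-0.181, -0.983, -0.002], [-0.005, 0.003, -1.0]]
contact_force: [-1.0, -0.6, -0.2]
finger_gap: 0.0642
t 7.8 stand mm [ 50.2  17.8 290. ] F stand [-0.9 -0.8 -0.2] gap 0.0642
turn units [ 0.0004  0.0008 -0.0004]
shift units [ 0.024 -0.02   0.7  ]  after aligned: [ 0.021 -0.018  0.7  ]
ball [-76.  -83.5 285.1]
```

View pics/g.png

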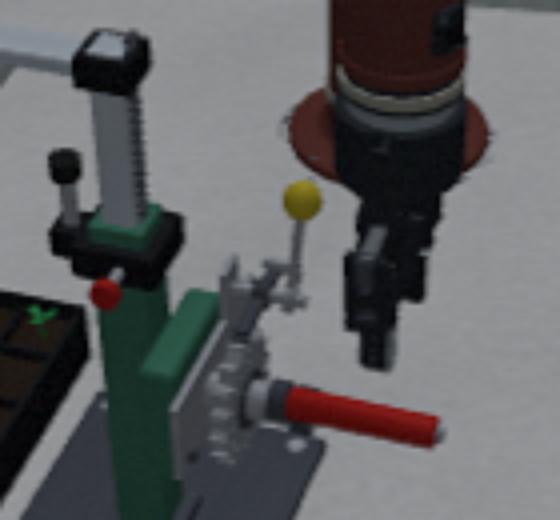

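```bash

python3 -m pendant '{"linear":[[0.02,-0.02,0.15],[0.02,-0.02,0.3],[0.02,-0.02,0.45],[0.02,-0.02,0.6],[0.02,-0.02,0.68],[0.02,-0.02,0.7],[0.02,-0.02,0.7],[0.02,-0.02,0.7]],"turn":[[0,0,0],[0,0,0],[0,0,0],[0,0,0],[0,0,0],[0,0,0],[0,0,0],[0,0,0]]}' 
python3 -c "
from h import *
show([52.7,20,206])"
```

```text
time: 8.7
tcp_pos: [0.6585, 0.0674, 0.21]
orientation: [[0.984, -0.179, 0.002], [-0.179, -0.984, 0.0], [0.002, -0.0, -1.0]]
contact_force: [-1.3, -0.1, 1.2]
finger_gap: 0.0639
t 8.7 stand mm [ 54.7  21.9 210. ] F stand [-1.2 -0.4  1.2] gap 0.0639
turn units [-0.0001 -0.0004 -0.0001]
shift units [-0.017  0.015  0.033]  after aligned: [-0.017  0.015  0.033]
```

```bash

python3 -m pendant '{"linear":[[-0.015,0,0.03],[-0.015,0,0.03],[-0.015,0,0.03],[-0.015,0,0.03],[-0.015,0,0.03],[-0.015,0,0.03],[-0.015,0,0.03],[-0.015,0,0.03]],"turn":[[0,0,0],[0,0,0],[0,0,0],[0,0,0],[0,0,0],[0,0,0],[0,0,0],[0,0,0]]}' 0
python3 -c "
from h import *
show([52.7,20,206])"
```

```text
time: 9.5
tcp_pos: [0.6583, 0.0678, 0.2059]
orientation: [[0.984, -0.179, 0.006], [-0.179, -0.984, -0.001], [0.006, -0.0, -1.0]]
contact_force: [5.9, 0.0, -2.4]
finger_gap: 0.0199
t 9.5 stand mm [ 54.5  22.2 205.9] F stand [ 5.8  1.1 -2.4] gap 0.0199
turn units [-0.    -0.001  0.   ]
shift units [-0.015  0.018 -0.001]  after aligned: [-0.015  0.018 -0.001]
```

```bash
cat >> h.py <<'E'
C=np.array([1.8,160-7.7])
def ang():
    s=arm.read_state();q=(S.T@(np.array(s['tcp_pos'])-O)*1e3)
    r=q[[0,2]]-C; a=np.arctan2(-r[0],-r[1])%(2*np.pi)
    F=S.T@np.array(s['contact_force']); t=np.array([-np.cos(a),np.sin(a)]); n=np.array([-np.sin(a),-np.cos(a)])
    print('t',round(s['time'],2),'a',round(a,3),'R',round(np.hypot(*r),1),'lamp mm',round(a*25,1),'xz',q[[0,2]].round(1),'y',round(q[1],1),'Ftan(+wind)',round(F[[0,2]]@t,1),'Frad',round(F[[0,2]]@n,1),'Fy',round(F[1],1),'gap',round(s['finger_gap'],4))
    return a,q,s
def ball():
    q,e=grab('scene');hsv=cv2.cvtColor(q,cv2.COLOR_RGB2HSV);m=cv2.inRange(hsv,(20,120,90),(35,255,255))
    vs,us=np.where(m>0);k=(us>225)&(us<330)&(vs>120)&(vs<240)
    if k.any(): print('ball',k.sum(),((np.median(world('scene',e,np.c_[us,vs][k]),0)-O)@S*1e3).round(1))
E
python3 -m pendant '{"linear":[[0.015,0,0.01],[0.03,0,0.02],[0.045,0,0.03],[0.06,0,0.04],[0.075,0,0.055],[0.075,0,0.055],[0.075,0,0.055],[0.075,0,0.055]],"turn":[[0,0,0],[0,0,0],[0,0,0],[0,0,0],[0,0,0],[0,0,0],[0,0,0],[0,0,0]]}'
python3 -c "
from h import *
ang();ball()"
```

```text
time: 10.3
tcp_pos: [0.664, 0.0668, 0.1995]
orientation: [[0.984, -0.179, -0.002], [-0.179, -0.984, 0.001], [-0.002, -0.001, -1.0]]
contact_force: [-1.8, -0.1, 5.1]
finger_gap: 0.0203
t 10.3 a 4.033 R 75.1 lamp mm 100.8 xz [ 60.3 199.5] y 22.2 Ftan(+wind) -5.1 Frad 1.8 Fy -0.4 gap 0.0203
ball 37 [-98.3 -82.9 266.1]
```

Lever reads about 1.34 and I'm carrying 5 N of load, so the pawl is clear. I'll work out the arc points for lowering.

```bash
cat >> h.py <<'E'
def arc(a0,step,n):
    a=a0+step*np.arange(1,n+1)
    dx=-75*np.sin(a)+75*np.sin(a0);dz=-75*np.cos(a)+75*np.cos(a0)
    for i in range(n): print([float(round(dx[i]/120,2)),0,float(round(-dz[i]/120,2))],end=',')
    print()
E
python3 -c "
from h import *
arc(4.033,-.055,20); arc(2.933,-.055,18)"
```

```text
[-0.02, 0, -0.03],[-0.05, 0, -0.05],[-0.07, 0, -0.07],[-0.1, 0, -0.1],[-0.12, 0, -0.12],[-0.15, 0, -0.14],[-0.18, 0, -0.15],[-0.21, 0, -0.17],[-0.24, 0, -0.18],[-0.28, 0, -0.2],[-0.31, 0, -0.21],[-0.34, 0, -0.22],[-0.38, 0, -0.22],[-0.41, 0, -0.23],[-0.44, 0, -0.23],[-0.48, 0, -0.23],[-0.51, 0, -0.23],[-0.55, 0, -0.23],[-0.58, 0, -0.22],[-0.62, 0, -0.22],
[-0.03, 0, 0.01],[-0.07, 0, 0.02],[-0.1, 0, 0.03],[-0.13, 0, 0.04],[-0.16, 0, 0.06],[-0.19, 0, 0.07],[-0.22, 0, 0.09],[-0.25, 0, 0.11],[-0.27, 0, 0.13],[-0.3, 0, 0.16],[-0.32, 0, 0.18],[-0.35, 0, 0.21],[-0.37, 0, 0.23],[-0.39, 0, 0.26],[-0.41, 0, 0.29],[-0.42, 0, 0.32],[-0.44, 0, 0.35],[-0.45, 0, 0.38],
```

```bash

python3 -m pendant '{"linear":[[-0.02,0,-0.03],[-0.05,0,-0.05],[-0.07,0,-0.07],[-0.1,0,-0.1],[-0.12,0,-0.12],[-0.15,0,-0.14],[-0.18,0,-0.15],[-0.21,0,-0.17],[-0.24,0,-0.18],[-0.28,0,-0.2],[-0.31,0,-0.21],[-0.34,0,-0.22],[-0.38,0,-0.22],[-0.41,0,-0.23],[-0.44,0,-0.23],[-0.48,0,-0.23],[-0.51,0,-0.23],[-0.55,0,-0.23],[-0.58,0,-0.22],[-0.62,0,-0.22]],"turn":[[0,0,0],[0,0,0],[0,0,0],[0,0,0],[0,0,0],[0,0,0],[0,0,0],[0,0,0],[0,0,0],[0,0,0],[0,0,0],[0,0,0],[0,0,0],[0,0,0],[0,0,0],[0,0,0],[0,0,0],[0,0,0],[0,0,0],[0,0,0]]}'
python3 -c "
from h import *
a,q,s=ang();ball();arc(a,-.055,19)"
```

```text
time: 12.35
tcp_pos: [0.589, 0.08, 0.2247]
orientation: [[0.984, -0.179, -0.006], [-0.179, -0.984, 0.001], [-0.006, 0.0, -1.0]]
contact_force: [-6.0, 1.6, 1.9]
finger_gap: 0.0204
t 12.35 a 2.903 R 74.5 lamp mm 72.6 xz [-15.8 224.7] y 21.8 Ftan(+wind) -5.6 Frad 3.3 Fy 0.5 gap 0.0204
ball 37 [-100.2  -83.2  265.3]
[-0.03, 0, 0.01],[-0.07, 0, 0.02],[-0.1, 0, 0.03],[-0.13, 0, 0.05],[-0.16, 0, 0.06],[-0.19, 0, 0.08],[-0.22, 0, 0.1],[-0.24, 0, 0.12],[-0.27, 0, 0.14],[-0.3, 0, 0.17],[-0.32, 0, 0.19],[-0.34, 0, 0.22],[-0.36, 0, 0.25],[-0.38, 0, 0.27],[-0.4, 0, 0.3],[-0.41, 0, 0.33],[-0.43, 0, 0.37],[-0.44, 0, 0.4],[-0.45, 0, 0.43],
```

```bash

python3 -m pendant '{"linear":[[-0.03,0,0.01],[-0.07,0,0.02],[-0.1,0,0.03],[-0.13,0,0.05],[-0.16,0,0.06],[-0.19,0,0.08],[-0.22,0,0.1],[-0.24,0,0.12],[-0.27,0,0.14],[-0.3,0,0.17],[-0.32,0,0.19],[-0.34,0,0.22],[-0.36,0,0.25],[-0.38,0,0.27],[-0.4,0,0.3],[-0.41,0,0.33],[-0.43,0,0.37],[-0.44,0,0.4],[-0.45,0,0.42]],"turn":[[0,0,0],[0,0,0],[0,0,0],[0,0,0],[0,0,0],[0,0,0],[0,0,0],[0,0,0],[0,0,0],[0,0,0],[0,0,0],[0,0,0],[0,0,0],[0,0,0],[0,0,0],[0,0,0],[0,0,0],[0,0,0],[0,0,0]]}'
python3 -c "
from h import *
a,q,s=ang();arc(a,-.03,6)"
```

```text
time: 14.3
tcp_pos: [0.5359, 0.0894, 0.1726]
orientation: [[0.984, -0.179, -0.006], [-0.179, -0.984, -0.001], [-0.006, 0.002, -1.0]]
contact_force: [-5.4, -0.1, -5.6]
finger_gap: 0.0203
t 14.3 a 1.847 R 74.4 lamp mm 46.2 xz [-69.8 172.6] y 21.6 Ftan(+wind) -6.9 Frad 3.6 Fy -1.0 gap 0.0203
[-0.0, 0, 0.02],[-0.01, 0, 0.04],[-0.01, 0, 0.05],[-0.02, 0, 0.07],[-0.02, 0, 0.09],[-0.02, 0, 0.11],
```

```bash
cat > chk.py <<'E'
import sys
from h import *
a,q,s=ang();F=S.T@np.array(s['contact_force'])
sys.exit(1 if F[0]*-np.cos(a)+F[2]*np.sin(a)>-4.3 else 0)
E
Z='"turn":[[0,0,0],[0,0,0],[0,0,0],[0,0,0],[0,0,0]]'
python3 -m pendant '{"linear":[[-0.004,0,0.015],[-0.007,0,0.03],[-0.01,0,0.045],[-0.014,0,0.061],[-0.014,0,0.061]],"turn":[[0,0,0],[0,0,0],[0,0,0],[0,0,0],[0,0,0]]}' >/dev/null; python3 chk.py &&
python3 -m pendant '{"linear":[[-0.002,0,0.015],[-0.004,0,0.03],[-0.006,0,0.045],[-0.008,0,0.062],[-0.008,0,0.062]],"turn":[[0,0,0],[0,0,0],[0,0,0],[0,0,0],[0,0,0]]}' >/dev/null && python3 chk.py &&
python3 -m pendant '{"linear":[[0,0,0.015],[0,0,0.03],[0,0,0.045],[-0.002,0,0.062],[-0.002,0,0.062]],"turn":[[0,0,0],[0,0,0],[0,0,0],[0,0,0],[0,0,0]]}' >/dev/null && python3 chk.py
```

```text
t 14.8 a 1.749 R 74.4 lamp mm 43.7 xz [-71.4 165.5] y 21.6 Ftan(+wind) -6.4 Frad 3.7 Fy -1.3 gap 0.0205
t 15.3 a 1.647 R 74.4 lamp mm 41.2 xz [-72.4 158. ] y 21.5 Ftan(+wind) -7.2 Frad 3.7 Fy -1.4 gap 0.0198
t 15.8 a 1.546 R 74.4 lamp mm 38.6 xz [-72.6 150.4] y 21.5 Ftan(+wind) -6.6 Frad 5.8 Fy -1.1 gap 0.0202
```

```bash

python3 -m pendant '{"linear":[[0,0,0.015],[0,0,0.03],[0,0,0.045],[0,0,0.062],[0,0,0.062]],"turn":[[0,0,0],[0,0,0],[0,0,0],[0,0,0],[0,0,0]]}' >/dev/null; python3 chk.py &&
python3 -m pendant '{"linear":[[0.001,0,0.015],[0.003,0,0.03],[0.005,0,0.045],[0.007,0,0.0615],[0.007,0,0.0615]],"turn":[[0,0,0],[0,0,0],[0,0,0],[0,0,0],[0,0,0]]}' >/dev/null && python3 chk.py &&
python3 -m pendant '{"linear":[[0.004,0,0.015],[0.008,0,0.03],[0.012,0,0.045],[0.016,0,0.06],[0.016,0,0.06]],"turn":[[0,0,0],[0,0,0],[0,0,0],[0,0,0],[0,0,0]]}' >/dev/null && python3 chk.py
```

```text
t 16.3 a 1.449 R 74.4 lamp mm 36.2 xz [-72.1 143.3] y 21.5 Ftan(+wind) -6.2 Frad 6.2 Fy -0.2 gap 0.0204
t 16.8 a 1.353 R 74.4 lamp mm 33.8 xz [-70.9 136.2] y 21.6 Ftan(+wind) -6.7 Frad 7.9 Fy -1.7 gap 0.0202
t 17.3 a 1.253 R 74.5 lamp mm 31.3 xz [-68.9 129. ] y 21.6 Ftan(+wind) -6.6 Frad 7.5 Fy -0.6 gap 0.0207
```

```bash

python3 -m pendant '{"linear":[[0.004,0,0.015],[0.008,0,0.03],[0.012,0,0.045],[0.015,0,0.061],[0.015,0,0.061]],"turn":[[0,0,0],[0,0,0],[0,0,0],[0,0,0],[0,0,0]]}' >/dev/null; python3 chk.py &&
python3 -m pendant '{"linear":[[0.006,0,0.015],[0.012,0,0.03],[0.018,0,0.043],[0.024,0,0.057],[0.024,0,0.057]],"turn":[[0,0,0],[0,0,0],[0,0,0],[0,0,0],[0,0,0]]}' >/dev/null && python3 chk.py &&
python3 -m pendant '{"linear":[[0.007,0,0.013],[0.014,0,0.027],[0.022,0,0.041],[0.03,0,0.055],[0.03,0,0.055]],"turn":[[0,0,0],[0,0,0],[0,0,0],[0,0,0],[0,0,0]]}' >/dev/null && python3 chk.py
```

```text
t 17.8 a 1.154 R 74.5 lamp mm 28.8 xz [-66.3 122.1] y 21.6 Ftan(+wind) -7.3 Frad 8.3 Fy -1.9 gap 0.02
t 18.3 a 1.056 R 74.5 lamp mm 26.4 xz [-63.  115.6] y 21.7 Ftan(+wind) -7.0 Frad 9.6 Fy -1.2 gap 0.0203
t 18.8 a 0.96 R 74.6 lamp mm 24.0 xz [-59.3 109.5] y 21.7 Ftan(+wind) -3.4 Frad 8.3 Fy -1.9 gap 0.0204
```

```bash

python3 -m pendant '{"linear":[[0.002,0,0.014],[0.005,0,0.027],[0.005,0,0.027],[0.005,0,0.027]],"turn":[[0,0,0],[0,0,0],[0,0,0],[0,0,0]]}' >/dev/null; python3 chk.py
```

```text
t 19.2 a 0.922 R 74.6 lamp mm 23.0 xz [-57.6 107.2] y 21.7 Ftan(+wind) -1.0 Frad 6.5 Fy -2.9 gap 0.0206
```

```bash

python3 -m pendant '{"linear":[[0.002,0,0.014],[0.004,0,0.022],[0.004,0,0.022],[0.004,0,0.022],[0.004,0,0.022]],"turn":[[0,0,0],[0,0,0],[0,0,0],[0,0,0],[0,0,0]]}' >/dev/null; python3 chk.py
```

```text
t 19.7 a 0.882 R 74.7 lamp mm 22.1 xz [-55.9 104.8] y 21.7 Ftan(+wind) 1.5 Frad -0.1 Fy -3.3 gap 0.0202
```

The pull has gone from -7 N to +1.5 N in 2 mm of lamp travel, so the weight is on the buffer. I'll go to neutral, open, and retreat straight up.

```bash

python3 -m pendant '{"linear":[[-0.003,0,-0.008],[-0.003,0,-0.008],[-0.003,0,-0.008]],"turn":[[0,0,0],[0,0,0],[0,0,0]]}' >/dev/null; python3 chk.py
python3 -m pendant '{"linear":[[0,0,0],[0,0,0],[0,0,0],[0,0,0],[0,0,0],[0,0,0],[0,0,0],[0,0,0]],"turn":[[0,0,0],[0,0,0],[0,0,0],[0,0,0],[0,0,0],[0,0,0],[0,0,0],[0,0,0]]}' 0.7
python3 - <<'E'
from h import *
ang();ball()
q=np.load('scene.npz')['p'];cv2.imwrite('pics/rel.png',cv2.resize(q[110:240,200:340],None,fx=4,fy=4)[:,:,::-1])
E
```

```text
t 20.0 a 0.893 R 74.8 lamp mm 22.3 xz [-56.5 105.4] y 21.7 Ftan(+wind) 2.2 Frad -2.0 Fy -3.0 gap 0.0203
time: 20.8
tcp_pos: [0.5472, 0.0878, 0.1046]
orientation: [[0.984, -0.179, -0.0], [-0.179, -0.984, -0.0], [-0.0, 0.0, -1.0]]
contact_force: [-0.1, -0.6, -0.3]
finger_gap: 0.0596
t 20.8 a 0.9 R 76.8 lamp mm 22.5 xz [-58.4 104.6] y 22.1 Ftan(+wind) -0.2 Frad 0.2 Fy -0.6 gap 0.0596
ball 36 [-100.   -83.3  264.5]
```

View pics/rel.png

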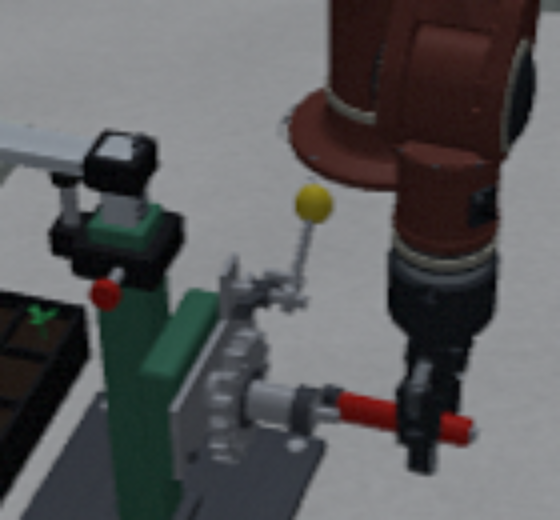

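Lamp arm sits on the stop's buffer, lever is at release, grip is free between the open fingers. Retreat.

```bash

python3 -m pendant '{"linear":[[0,0,-0.1],[0,0,-0.25],[0,0,-0.45],[0,0,-0.7],[0,-0.2,-1],[0,-0.5,-1],[0,-0.8,-1],[0,-0.8,-1],[0,-0.8,-1],[0,-0.8,-1]],"turn":[[0,0,0],[0,0,0],[0,0,0],[0,0,0],[0,0,0],[0,0,0],[0,0,0],[0,0,0],[0,0,0],[0,0,0]]}'
python3 - <<'E'
from h import *
ball();d0=np.load('top.npz')['d'];p,d=grab('top')
for nm,q in(('bottle',(195,168)),('potb',(171,228)),('pota',(245,165))):print(nm,world('top',d,[q]).round(3))
q,e=grab('scene')
print('lamp arm z',world('top',d,[(370,245)]).round(4))
a=cv2.resize(p[90:330,140:460],(400,300));b=cv2.resize(q[80:320,90:410],(400,300));cv2.imwrite('pics/end.png',np.hstack([a,b])[:,:,::-1])
E
```

```text
time: 21.85
tcp_pos: [0.5644, 0.1805, 0.2251]
orientation: [[0.983, -0.181, 0.0], [-0.181, -0.983, -0.001], [0.0, 0.001, -1.0]]
contact_force: [-0.3, 0.8, 0.5]
finger_gap: 0.06
ball 37 [-99.6 -82.8 265.1]
bottle [[0.768 0.211 0.128]]
potb [[0.597 0.189 0.538]]
pota [[0.775 0.074 0.125]]
lamp arm z [[ 0.554  -0.2231  0.3497]]
```

View pics/end.png

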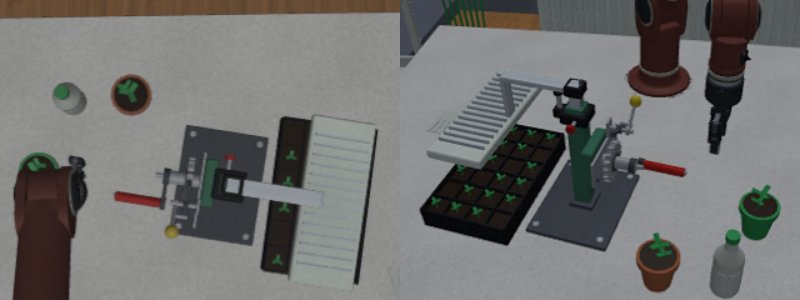

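The robot is clear of everything, the lamp is down on its stop, the lever and pawl are released, and the pots, bottle and tray stand as before. Handing in.

```bash
python3 -c "
from rig import arm
print(arm.close_job())"
```

```text
the job is handed in; nothing more can be done
None
```

The lamp is down and resting on its stop, and I handed the job in at about 22 s of the 72 s allowed. The hand-in reports no verdict.

- **Lever:** I pushed the ball just past upright with shut fingers and let it fall to about 0.94 rad.
- **Pawl:** I pinched the crank grip and wound it up about 0.11 rad. The ball then swung on to about 1.34 rad, which means the pawl had jumped clear. I read the pawl only through the lever.
- **Lowering:** I led the crank back by hand at about 14 mm/s of lamp travel, then slower in small steps. Near lamp height 0.024 m the pull faded from about 7 N to slightly the other way within about 2 mm. I then eased off and opened the fingers.

**Last checks:**
- **Lever and pawl:** the ball has not moved since the pawl cleared.
- **Lamp:** its arm sits on the stop's buffer in the camera view, and the grip stayed put after release. The force on the buffer was judged only from the fading pull.
- **Robot:** it is clear of everything, with the tool force near zero.
- **Terracotta pot and bottle:** these measured within about 2 mm of where they started.
- **Green pot and tray:** the wrist hid the green pot from the top camera, so its reading there was invalid. I checked it and the tray only by eye, and both look unmoved.

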